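# Vent the vacuum desiccator and take its lid off

## Robot

A 7-joint arm with a two-finger parallel gripper is mounted at the origin on the work surface. World frame = base frame: x ahead of the robot, y to its left, z up, the work surface at z = 0. Lengths are in m, angles in degrees, forces in N, time in s.
With the tool pointing down it reaches from about 0.35 to 0.9 m from the base axis. Payload 7.2 kg.
Tool frame: the origin (TCP) lies on the centre line of the jaws, within the pads' length; the fingertips stand r.nose_length ahead of it and the grasp point (between the pads) lies 5 mm behind it (r.nose_length is the distance from the TCP to the fingertips, in m); z points along the fingers, y is the line along which they close (so a half turn about z gives the same grasp; the last joint's range is limited). The gripper opens to 85 mm and grips with 20 to 120 N. Pads are 22 mm wide; open, the fingers measure 114 mm over their backs; the gripper's body (76 mm by 85 mm) begins 54 mm behind the grasp point. The pads swing forward as they close: fully open they stand 13 mm farther back than shut.
Start: joints at [70.462, 23.554, -0.728, 91.456, 0.321, 64.991, -4.71], TCP at [0.168, -0.602, 0.245] pointing down, gripper open.
Joint ranges: [-169.25, 169.25], [-16.82, 113.86], [-84.01, 82.57], [7.8, 145.47], [-59.2, 239.2], [7.22, 106.19], [-163.78, 163.78]. Speed limits (degrees/s): [136.94, 136.94, 172.46, 172.46, 180, 180, 180].

## Interface

Orientations are given as a 3x3 rotation matrix whose columns are the frame's x, y, z axes.
In Python, from plant import r, claw, kin, cams, hand_in, spotter, current_time_s, current_joint_pos, current_joint_velocities, current_joint_torque, current_tool_pos, current_tcp_rot, current_force, current_torque, current_grip_width, current_gripper_force gives the robot as it stands. Calls block until the motion is done:
- r.reach(position, orientation): joint-space move of the TCP to a pose.
- r.move_straight(position, frame=None, max_speed=0.15, stop_force=None): straight line of the TCP; frame=None keeps the orientation; max_speed is the mean speed in m/s. With stop_force (N) it stops when the force on the tool has changed by that much, and returns True; else False.
- r.set_joints(angles): joint-space move.
- claw.gripper_open() and claw.grasp(effort=None): open the fingers fully, or close them until they stop; effort is the grip in N (None keeps the last).
- r.hold(seconds).
- kin.inverse_kinematics(position, orientation): joint angles nearest the present ones, or None.
- cams.read_camera(name): name is "scene" or "top" or "wrist"; returns the picture (400x640x3 uint8, red, green, blue); there is no depth.
- cams.camera_params(name): a dict with "fov_y" (degrees; the focal length in pixels is half the picture's height over the tangent of half this angle, whatever the lens; pixels are square), "cx", "cy" (the principal point, pixels), "k1" (the pictures are not rectified: a ray, as slopes to the right and down, at radius r is drawn at 1 + k1 r^2 times it, then the intrinsics apply), "R" (3x3) and "t" (3): a world point X has camera coordinates R X + t. Camera axes: x right, y down, z forward; pixel columns grow to the right and rows downward; lengths in m; the calibration is good to about 2 mm. A picture is of the moment at which its call begins: read the wrist's pose just before it. camera_params takes no time and is no camera call; for the wrist camera it gives the pose at the moment of the call.
A pose or a line that the arm cannot do raises r.IKError and nothing moves.
- hand_in(): hands the job in; it is judged then, once.
Trained networks look in the newest picture that a camera, given by its name, has taken for a name from the list of things; names that differ only in an ending like _2 or _b are one class to them, and where a whole thing is asked for, a point or a joint stands for the part that bears it (a point fixed in the world has none). Each returns a list of dicts, best first, with "p" (0 to 1); they miss things now and then, are a little off and sometimes report something else, mostly with a low value. They report only what shows in the picture. A call takes as long as a camera call. They do not tell look-alikes from the thing itself.
- spotter.boxes_of(thing, camera): "position" ([x, y, z] in m, in the coordinates of the camera as it stood for that picture, good to about 4 mm: the middle of the surface that is visible of it).
- spotter.landmark_of(thing, camera): "position" ([x, y, z] in m, in the coordinates of the camera as it stood for that picture, good to about 4 mm: a listed point, or the origin of a listed thing).
Readings, each from a call of its own:
- current_time_s(): time.
- current_joint_pos(): joint angles.
- current_joint_velocities(): joint speeds.
- current_joint_torque(): joint torques, N m.
- current_tool_pos(): TCP position.
- current_tcp_rot(): TCP orientation.
- current_force(): force on the tool from outside, world axes, zero at the start.
- current_torque(): the same for the moment, N m.
- current_grip_width(): finger opening in m.
- current_gripper_force(): force on a finger pad.
Only numpy, scipy, OpenCV 4.12 (cv2) and the standard library are available. Lean on these libraries where they do the work, as an engineer would, in place of code of your own. Each camera call takes 0.05 s, during which the arm holds its last target. There are 200 camera calls.

## Task

The little clay pot in the vacuum desiccator with the blue tap has finished drying. Let the air in by turning the blue tap handle on top of its lid a quarter turn anticlockwise (seen from above), as far as it goes, while the lid is still seated; then lift the lid off by that same handle and set it down flat, wholly on the round cork mat, without dropping it, and leave the tap open. Leave the other desiccator, the one with the orange tap, alone.

Things in the scene. Friction and masses are not known exactly. Their poses are not given: they have to be found in the camera images.
- lid: Clear lid of the desiccator with the BLUE tap, loose, 0.25 to 0.5 kg: flat underside, flange 154 mm across, low cone up to a 32 mm boss, top 42 mm above the underside. It rests by weight alone on the rim, 75 mm above the table, of a white base (150 mm across, fixed, open, clay pot inside). Origin: centre of the underside, z up. x points to its red mark (shut), y to its green mark (open).
- tap (a joint): Blue tap on the lid's axis, also the lid's only handle: upright bar 52 mm long, 14 thick, 34 tall, from 56 to 90 mm above the lid's underside, on a 12 mm stem; pinch its thickness from above. Rad: 0 shut (bar along lid x, white-banded end to red mark), grows anticlockwise from above to a stop at 1.57 (along lid y, band to green). Starts at 0 to 0.2. Light friction, 0.035 N m; the lid stays put.
- cork_mat: Round cork mat, 200 mm in diameter and 8 mm thick, fixed flat on the table: the place for the lid. Origin: centre of its underside, at table height.
- other_lid: Lid of a second desiccator of the same shape and size (underside, its origin, 75 mm above the table; top of its tap 165 mm above the table), but with an ORANGE tap and a buckle inside. A bystander, not to be touched or moved. It may stand between the first desiccator and the mat: carry the lid over it.
Mind the look-alikes: they are no part of the job. What is shaped like the lid but pink or purple is not meant.

How it is judged (in metres and radians):
On the way, in this order (a step that is already met when the one before it is completed fails the run):
1. The blue tap is turned open (at least 1.25 rad) with the lid still seated on its base (moved less than 15 mm) (value of joint tap above 1.25 rad and distance of lid from where it was at the start of the episode below 0.015 m), for 0.2 s.
2. The lid is lifted at least 20 mm clear of the base with the tap open (height (world z) of lid above 0.095 m and value of joint tap above 1 rad), for 0.1 s.
At the end, for the whole second after the job is handed in: The lid lies flat (within 6 degrees), the right way up and at rest on the cork mat, its centre within 30 mm of the mat's centre, its tap still open (more than 1.0 rad). The other lid has not been touched (horizontal distance between lid and cork_mat below 0.03 m and height (world z) of lid below 0.014 m and angle between lid's own z axis and vertical below 0.1 rad and linear speed of lid below 0.02 m/s and value of joint tap above 1 rad).
It fails at once if The lid is pulled off (raised more than 10 mm) while its tap is still shut (under 1.0 rad) (height (world z) of lid above 0.085 m and value of joint tap below 1 rad).
It fails at once if The lid is dropped: it falls out of the fingers faster than 0.6 m/s (a fall of about 20 mm) (linear speed of lid above 0.6 m/s and contact force between the fingers and lid below 0.1 N).
It fails at once if The other desiccator's lid is moved by more than 10 mm, or its lid or tap is pushed by the fingers with more than 3 N (distance of other_lid from where it was at the start of the episode above 0.01 m or contact force between the fingers and other_lid above 3 N).
It also fails if it takes over 48 s, if anything falls off the work surface, if the arm or the gripper's body presses on something with over 40 N, if the wrist force passes 120 N, or if a joint passes its speed limit or range.

## Working session

There is one attempt and no reset: what is moved stays moved. The work goes in short steps, each a Python script; the robot and the scene stay as the last script left them, time stands still between calls to the robot, and variables do not carry over. Pictures are saved under pics/ and viewed, at most 10 in all, crops included, and the job is handed in when it is done.

```bash
mkdir -p pics; cat > h.py <<'E'
import numpy as np, cv2
from plant import *
def look(cam,fn=None):
    P=cams.camera_params(cam); im=cams.read_camera(cam)
    if fn: cv2.imwrite('pics/'+fn,im[:,:,::-1])
    return P,im
def w(P,p): return np.array(P['R']).T@(np.array(p)-np.array(P['t']))
def proj(P,X):
    c=np.array(P['R'])@np.array(X)+np.array(P['t']); s=c[:2]/c[2]; f=200/np.tan(np.radians(P['fov_y'])/2)
    return s*(1+P['k1']*(s@s))*f+[P['cx'],P['cy']]
def plane(P,uv,z):
    f=200/np.tan(np.radians(P['fov_y'])/2); d=(np.array(uv,float)-[P['cx'],P['cy']])/f; s=d.copy()
    for _ in range(20): s=d/(1+P['k1']*(s@s))
    R=np.array(P['R']).T; o=-R@np.array(P['t']); v=R@np.array([*s,1]); return o+v*(z-o[2])/v[2]
def down(a): # tool y (closing) at angle a rad in world, z down
    y=np.array([np.cos(a),np.sin(a),0]); z=np.array([0,0,-1.]); return np.column_stack([np.cross(y,z),y,z])
E
python3 - <<'E'
from h import *
for c in ['top','scene']:
    P,im=look(c,c+'1.png')
    for t in ['lid','tap','cork_mat','other_lid']:
        for f in (spotter.landmark_of,spotter.boxes_of):
            for d in f(t,c)[:4]: X=w(P,d['position']); print(c,t,f.__name__[:4],round(d['p'],2),X.round(3),proj(P,X).round())
print(current_time_s(),r.nose_length, current_tcp_rot())
E
```

```text
top lid call 0.83 [0.276 0.322 0.002] [233. 268.]
top lid call 0.76 [ 0.336  0.534 -0.001] [157. 248.]
top lid call 0.68 [0.484 0.301 0.075] [236. 190.]
top lid call 0.95 [0.478 0.296 0.093] [237. 191.]
top lid call 0.95 [0.277 0.318 0.02 ] [233. 268.]
top lid call 0.86 [0.333 0.52  0.019] [160. 249.]Traceback (most recent call last):
  File "<stdin>", line 6, in <module>
ValueError: it knows: cork_mat, lid, other_lid
```

View pics/top1.png

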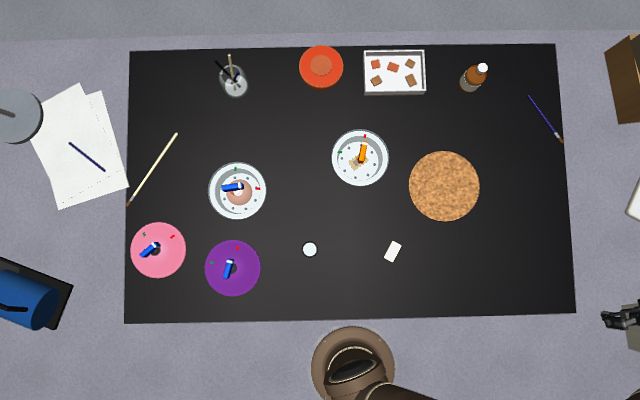

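The top view shows the blue-tap lid at about (237,190), with its red mark at (257,188), its green mark at (235,169), and the white-banded end of the bar at (243,186). The orange one is at (360,157) and the mat at (444,186). The pink and purple lids lying on the table are the look-alikes.

```bash
python3 - <<'E'
from h import *
P,im=look('top')
for t in ['cork_mat','other_lid']:
    for f,n in ((spotter.landmark_of,'lm'),(spotter.boxes_of,'box')):
        for d in f(t,'top')[:3]: X=w(P,d['position']); print(t,n,round(d['p'],2),X.round(3),proj(P,X).round())
print('mat by pixel',plane(P,(444.5,186),.008))
print('marks r,g', plane(P,(257,188),.08),plane(P,(235,169),.08))
print(r.nose_length)
C=np.array([.484,.301])
# yaw options: closing dir ang phi+90, phi ~ -90deg => ~0 or 180; list j7 for start and end
for a in (0,180):
    for b in (0,45,90,100):
        q=kin.inverse_kinematics([*C,.16],down(np.radians(a+b))); print(a,b,None if q is None else np.round(q))
r.reach([C[0]-.03,C[1],.36],down(0.0))
P,im=look('wrist','w1.png')
for d in spotter.landmark_of('lid','wrist')[:3]: X=w(P,d['position']); print('lid',round(d['p'],2),X.round(4),proj(P,X).round())
print(proj(P,[*C,.075]),w(P,[0,0,0]),current_time_s())
E
```

```text
cork_mat lm 0.61 [ 0.488 -0.268 -0.007] [442. 188.]
cork_mat box 0.88 [ 0.491 -0.267  0.001] [442. 186.]
other_lid lm 0.95 [ 0.565 -0.027  0.071] [358. 157.]
other_lid box 0.56 [ 0.554 -0.024  0.094] [358. 160.]
mat by pixel [ 0.49107497 -0.27144957  0.008     ]
marks r,g [0.48657658 0.24432303 0.08      ] [0.53864906 0.30231003 0.08      ]
0.014
0 0 [ -0.  32. -50. 102.  29.  59. -61.]
0 45 [  1.  33. -53. 102.  30.  60. -18.]
0 90 [  3.  34. -55. 102.  32.  61.  26.]
0 100 [  3.  35. -56. 102.  33.  61.  35.]
180 0 [ 10.  43. -71. 102.  44.  69. 106.]
180 45 [ -71.   30.   47.  107.  -26.   55. -147.]
180 90 [   7.   38.  -63.  102.   38.   64. -159.]
180 100 [   6.   37.  -60.  102.   36.   63. -147.]
lid 0.77 [0.4797 0.299  0.0766] [344. 169.]
lid 0.57 [ 0.2784  0.325  -0.0013] [193. 141.]
[347.9721634  167.13359283] [0.45540442 0.36699028 0.48805614] 3.8333
```

View pics/w1.png

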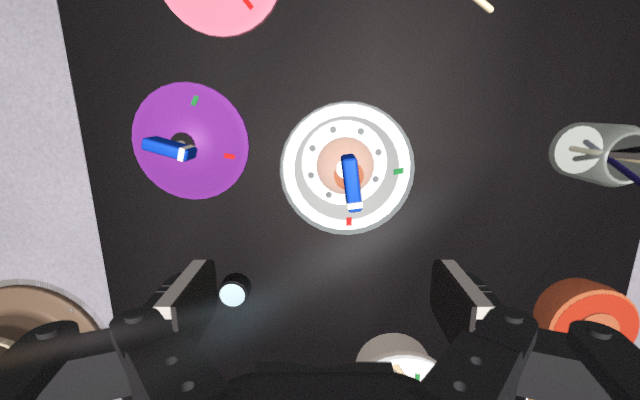

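The wrist view shows the blue-tap lid centred near (347,167), with red at (349,221) and green at (398,171). The banded end of the bar is at (355,207), pointing to red, so the tap is nearly shut. I'll fit the bar's box to its mask.

```bash
cat >> h.py <<'E'
from scipy.optimize import minimize
def fit(P,im,guess,z0,z1,roi):
    h=cv2.cvtColor(im,cv2.COLOR_RGB2HSV).astype(int); m=((h[...,0]>100)&(h[...,0]<130)&(h[...,1]>120)&(h[...,2]>50))
    v0,v1,u0,u1=roi; M=np.zeros(m.shape,np.uint8); M[v0:v1,u0:u1]=m[v0:v1,u0:u1]
    # band (white) is at one end: let visible blue length run from -26 to end e
    def cost(p,S=4):
        c,s=np.cos(p[2]),np.sin(p[2]); pts=[proj(P,[p[0]+a*c-b*s,p[1]+a*s+b*c,z]) for a in(-.026,p[3]) for b in(-.007,.007) for z in(z0,z1)]
        H=cv2.convexHull(np.round(np.array(pts)*256).astype(np.int32)); I=np.zeros(m.shape,np.uint8); cv2.fillPoly(I,[H],1,shift=8)
        return 1-(I&M).sum()/max(1,(I|M).sum())
    best=min((minimize(cost,[*guess,e],method='Nelder-Mead',options=dict(initial_simplex=np.array([*guess,e])+np.vstack([np.zeros(4),np.diag([.006,.006,.15,.005])]),maxiter=300)) for e in(.016,.02)),key=lambda o:o.fun)
    return best.x,best.fun,M.sum()
E
python3 - <<'E'
from h import *
P=cams.camera_params('wrist'); im=cv2.imread('pics/w1.png')[:,:,::-1].copy()
R,G,Cc=[plane(P,uv,.08) for uv in((349,221),(398,171),(347,167))]
print(R,G,Cc,np.degrees(np.arctan2(*(R-Cc)[1::-1])),np.degrees(np.arctan2(*(G-Cc)[1::-1])))
x,f,n=fit(P,im,[.481,.300,-1.5],.131,.165,(140,225,325,375)); print(x,np.degrees(x[2]),f,n)
E
```

```text
[0.48589535 0.23699257 0.08      ] [0.54132103 0.29749764 0.08      ] [0.48238883 0.3021884  0.08      ] -86.92134640997776 -4.550918275278336
[ 0.48248255  0.29692835 -1.36548434  0.01348032] -78.23648964132992 0.15262515262515264 730
```

```bash
python3 - <<'E'
from h import *
C=[.4825,.298]; a=np.radians(12)
r.reach([*C,.25],down(a))
print('stop',r.move_straight([*C,.147],max_speed=.1,stop_force=15), current_tool_pos())
claw.grasp(50); print(current_grip_width(),current_gripper_force(),current_force())
for d in (32,52,72,92,97):
    r.reach([*C,.147],down(np.radians(d)))
    print(d,current_torque().round(2),current_force().round(1),current_tool_pos().round(4))
r.hold(.3); P,im=look('wrist','w2.png'); print(current_time_s(),current_joint_pos())
look('scene','s2.png')
E
```

```text
stop False [0.48272422 0.29837085 0.14763257]
0.013165980495020912 51.85873210430145 [-1.3835414   0.23307091  2.15057221]
32 [-0.33  0.26  0.07] [-1.1 -1.8  3.3] [0.4824 0.2981 0.1471]
52 [-0.3   0.21  0.08] [-0.7 -1.4  3.8] [0.4825 0.298  0.1471]
72 [-0.3   0.23  0.07] [-2.1 -1.9  4.2] [0.4824 0.2981 0.1471]
92 [-0.25  0.17  0.01] [-1.  -1.6  4. ] [0.4825 0.2981 0.1471]
97 [-0.19  0.   -0.04] [ 0.6 -1.4  3.9] [0.4827 0.298  0.1471]
8.3917 [ 13.95814025  52.70793992 -81.86186306 102.4538476   54.25603978
  76.06451598  15.69948492]
```

View pics/w2.png

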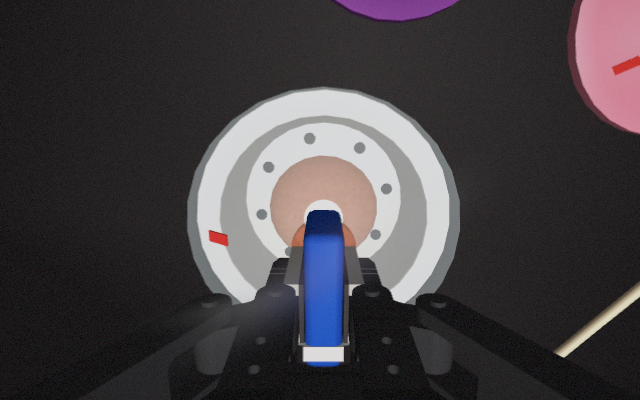

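View pics/s2.png

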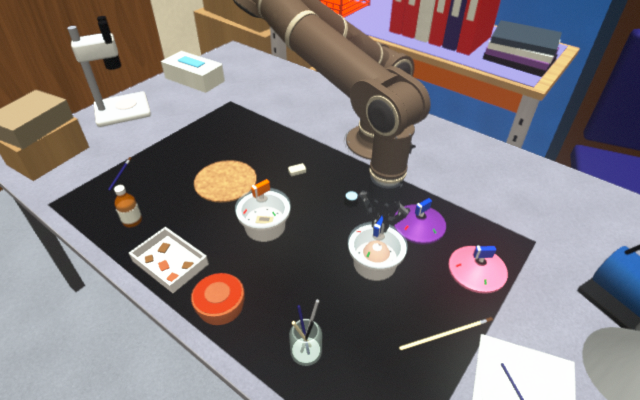

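The wrist picture shows the bar held along the image vertical with its band at (323,354). The red mark is at (218,238), to the left of the lid's centre. The scene view shows the lid still seated. I'll compute the tap angle from the marks.

```bash
python3 - <<'E'
from h import *
P=cams.camera_params('wrist'); C=np.array([.4825,.298,.08])
X=plane(P,(218,238),.08); 
L=plane(P,(188,212),.08);Rr=plane(P,(460,212),.08)
print(X,L,Rr,(L+Rr)/2,np.linalg.norm(L-Rr)); phi=np.degrees(np.arctan2(*(X-C)[1::-1])); print('phi',phi,'tap',7-phi)
q=kin.inverse_kinematics([.4827,.298,.147],down(np.radians(103)));print(q)
# check path IK
for p in ([.4825,.298,.32],[.45,.15,.32],[.42,0,.32],[.45,-.15,.32],[.491,-.269,.32],[.491,-.269,.1]):
    for d in (97,50,0): q=kin.inverse_kinematics(p,down(np.radians(d))); print(p,d,None if q is None else np.round(q))
E
```

```text
[0.49734562 0.23864693 0.08      ] [0.48365241 0.22101196 0.08      ] [0.46479767 0.37471722 0.08      ] [0.47422504 0.29786459 0.08      ] 0.15485737773549224
phi -75.95708187724199 tap 82.95708187724199
[ 13.99427511  52.90123339 -82.05137842 102.44222275  54.41327619
  76.25118648  21.65463562]
[0.4825, 0.298, 0.32] 97 [ 15.  36. -81.  91.  36.  84.  29.]
[0.4825, 0.298, 0.32] 50 [ 15.  35. -79.  91.  35.  83. -17.]
[0.4825, 0.298, 0.32] 0 [ 12.  31. -71.  91.  29.  80. -62.]
[0.45, 0.15, 0.32] 97 [ 35.  16. -70. 102.  16.  73.  58.]
[0.45, 0.15, 0.32] 50 [ 41.  23. -83. 102.  24.  76.   3.]
[0.45, 0.15, 0.32] 0 [ 40.  23. -82. 102.  23.  76. -47.]
[0.42, 0, 0.32] 97 [ 70.  11. -83. 108.  11.  71.  81.]
[0.42, 0, 0.32] 50 [ 54.   4. -62. 109.   4.  69.  41.]
[0.42, 0, 0.32] 0 [ 69.   9. -81. 108.  10.  71. -15.]
[0.45, -0.15, 0.32] 97 [ 75.  19. -76. 102.  19.  74.  91.]
[0.45, -0.15, 0.32] 50 [ 74.  18. -74. 102.  18.  73.  45.]
[0.45, -0.15, 0.32] 0 [ 75.  20. -77. 102.  20.  74.  -6.]
[0.491, -0.269, 0.32] 97 [ 74.  30. -72.  92.  29.  80.  95.]
[0.491, -0.269, 0.32] 50 [ 71.  27. -67.  92.  25.  78.  51.]
[0.491, -0.269, 0.32] 0 [ 71.  27. -66.  92.  25.  78.   2.]
[0.491, -0.269, 0.1] 97 [ 73.  55. -79. 106.  57.  72.  74.]
[0.491, -0.269, 0.1] 50 [ 72.  51. -75. 106.  54.  68.  29.]
[0.491, -0.269, 0.1] 0 [ 71.  48. -70. 106.  50.  65. -18.]
```

```bash
python3 - <<'E'
from h import *
r.reach([.4827,.298,.147],down(np.radians(104))); r.hold(.3)
P,im=look('wrist'); h=cv2.cvtColor(im,cv2.COLOR_RGB2HSV).astype(int)
m=((h[...,0]<6)|(h[...,0]>174))&(h[...,1]>170)&(h[...,2]>110); m[:150]=0; m[:,:190]=0; m[:,270:]=0; v,u=np.nonzero(m)
X=plane(P,(u.mean(),v.mean()),.08)
for C in ([.4825,.298],[.476,.298]): print(m.sum(),u.mean(),v.mean(),'tap',14-np.degrees(np.arctan2(X[1]-C[1],X[0]-C[0])))
print(current_torque(),current_force())
E
```

```text
174 217.94252873563218 237.88505747126436 tap 82.86230912062449
174 217.94252873563218 237.88505747126436 tap 77.42848860223033
[-0.27435208 -0.19755415  0.02616607] [ 0.60692062 -1.55477233  4.89622534]
```

The red mark stayed at the same pixel while the tool turned 7° more, so the lid turned with it and the tap is at its stop. Next I'll lift the lid and carry it.

```bash
python3 - <<'E'
from h import *
claw.grasp(80)
r.move_straight([.4827,.298,.19],max_speed=.06); print(current_force(),current_grip_width())
r.move_straight([.4827,.298,.32],max_speed=.12)
r.move_straight([.47,0,.32],max_speed=.12)
r.move_straight([.490,-.269,.32],max_speed=.12); r.hold(.3)
P,im=look('wrist','w3.png'); print(current_tool_pos(),current_time_s())
look('scene','s3.png')
E
python3 -c "
import cv2,numpy as np
a=cv2.imread('pics/w3.png');b=cv2.imread('pics/s3.png');cv2.imwrite('pics/c3.png',np.vstack([cv2.resize(a,(480,300)),cv2.resize(b,(480,300))]))"
```

```text
[ 0.27163072 -0.28459407 -2.948853  ] 0.012778147756636068
[ 0.48998311 -0.26895469  0.32000334] 16.7417
```

View pics/c3.png

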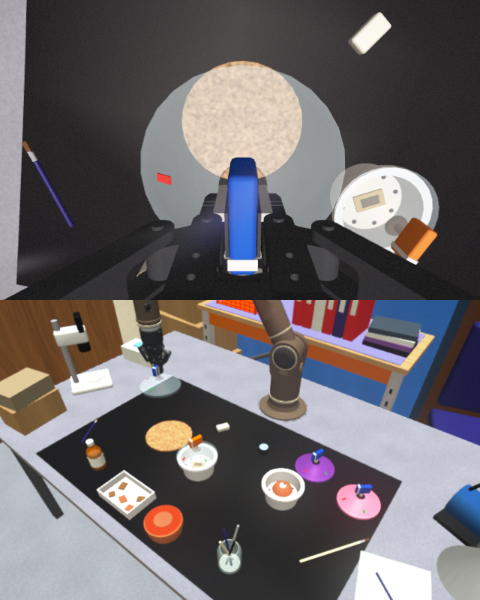

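The lid is held level over the mat. In the wrist half of the picture the mat is centred at about (242,122), which is (323,163) in full-size pixels. The other lid stands undisturbed.

```bash
python3 - <<'E'
from h import *
P=cams.camera_params('wrist'); M=plane(P,(323,163),.008); print('mat',M,2*abs(plane(P,(243,163),.008)-M))
c=np.array([.490,-.270])
if np.linalg.norm(M[:2]-c)<.02: c=(c+M[:2])/2
print(c)
r.move_straight([*c,.10],max_speed=.12)
print(r.move_straight([*c,.078],max_speed=.02,stop_force=5),current_tool_pos(),current_force())
claw.gripper_open(); r.hold(.2)
r.move_straight([*c,.2],max_speed=.12)
r.reach([c[0]-.0,c[1]+.0,.36],down(np.radians(104))); r.hold(.3)
look('wrist','w4.png'); look('top','t4.png'); print(current_time_s())
P=cams.camera_params('wrist')
for d in spotter.landmark_of('lid','wrist')[:3]: print(d['p'],w(P,d['position']))
E
python3 -c "
import cv2,numpy as np
a=cv2.imread('pics/w4.png');b=cv2.imread('pics/t4.png');cv2.imwrite('pics/c4.png',np.vstack([cv2.resize(a,(480,300)),cv2.resize(b,(480,300))]))"
```

```text
mat [ 0.48961824 -0.26918379  0.008     ] [0.04810458 0.19211136 0.        ]
[ 0.48980912 -0.26959189]
True [ 0.48968457 -0.26950249  0.07969582] [-1.342906   -0.41150661  6.29897903]
22.8583
0.82 [ 0.48867846 -0.27085408  0.00878084]
```

View pics/c4.png

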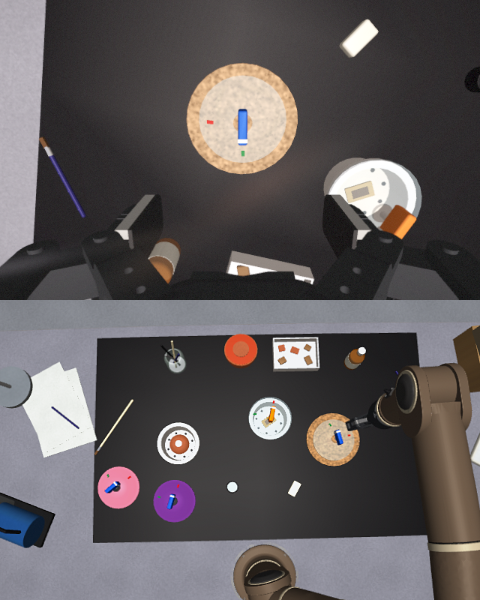

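The lid lies flat and concentric on the mat at (242,119), with its band pointing to the green mark at (242,153), so the tap is open. The other desiccator hasn't moved.

```bash
python3 -c "
from plant import *
print(hand_in())"
```

```text
the job is handed in; nothing more can be done
None
```

I turned the blue tap to its open stop with the lid still seated, then set the lid down flat on the cork mat, within a few mm of centre and with the tap still open; the orange-tap desiccator was not touched, and I handed the job in at about 23 s (no verdict was returned).

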